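# Mesh the four-toothed drive hub into the creaser's gear unit

## Robot

A 6-joint arm with a two-finger parallel gripper is mounted at the origin on a cart in front of the work surface, level with it; the furniture and walls round the work are solid. World frame = base frame: x ahead of the robot, y to its left, z up, the work surface at z = 0. Lengths are in m, angles in rad, forces in N, time in s.
With the tool pointing down it reaches from about 0.35 to 0.975 m from the base axis. Payload 4.9 kg.
Tool frame: the origin (TCP) lies at the very end of the fingers, on their centre line; the grasp point (between the pads) lies 19 mm behind it; z points along the fingers, y is the line along which they close (so a half turn about z gives the same grasp; the last joint's range is limited). The gripper opens to 85 mm and grips with 20 to 120 N. Pads are 22 mm wide; open, the fingers measure 114 mm over their backs; the gripper's body (76 mm by 85 mm) begins 54 mm behind the grasp point. The pads swing forward as they close: fully open they stand 13 mm farther back than shut.
Start: joints at [-1.325, 0.053, 1.613, -0, 1.476, -0.119], TCP at [0.223, -0.584, 0.231] pointing down, gripper open.
Joint ranges: [-3.01, 3.01], [-1.01, 2.22], [0.06, 2.58], [-1.02, 4.17], [0.09, 2.62], [-3.14, 3.14]. Speed limits (rad/s): [2.57, 2.57, 3.14, 3.14, 3.14, 3.14].

## Interface

Orientations are given as a unit quaternion [w, x, y, z].
In Python, from plant import state, optics, ticket, nets gives the robot as it stands. The module is installed in compiled form; this text tells all that it offers.
- The arm moves only by the shell command python3 -m inch 'ROWS' [OPENING]. ROWS is JSON, a list of rows, each an object of numbers: "dx", "dy", "dz": the shift along the tool's x, y, z as a fraction of full scale; "rx", "ry", "rz": the turn, a rotation vector about the tool's x, y, z as a fraction of full scale. In form: [{"dx": .., "dy": .., "dz": .., "rx": .., "ry": .., "rz": ..}, ...]. A call has 1 to 5 rows; each row is the pose to reach, as a shift and turn from the pose commanded when the call began, along the tool's axes at that moment; what a row does not reach only later rows make up. Full scale, the value 1, is 0.8 m for a shift and 1.5 rad for a turn. A row lasts 1/10 s, in which the tool goes at most 50 mm and 8.59 degrees, less where a joint would pass 70% of its speed; a pose out of reach is approached as far as the arm can. A call with a number of a shift or a turn outside -1 to 1 is refused whole. A call with a gripper value outside its range is refused whole. OPENING is the opening, from -1 (shut) to 1 (fully open), set as the call begins (- or left out, the last holds). The fingers move at their own pace and stop on an object; the grip force is fixed at half the most. Time passes only in rows, so rows that repeat a pose let the fingers close. It gives the time, the measured TCP pose, the force, the opening and the grip force at its end, in the units of the state.
- state(): the state, without advancing time (a new reading comes with each control period).
- optics.grab_frame(name): name is "scene" or "top" or "wrist"; returns the picture (480x640x3 uint8, red, green, blue); there is no depth.
- optics.camera_info(name): a dict with "fx", "fy", "cx", "cy" (pixels), "k1" (the pictures are not rectified: a ray, as slopes to the right and down, at radius r is drawn at 1 + k1 r^2 times it, then the intrinsics apply), "R" (3x3) and "t" (3): a world point X has camera coordinates R X + t. Camera axes: x right, y down, z forward; pixel columns grow to the right and rows downward; lengths in m; the calibration is good to about 2 mm. A picture is of the moment at which its call begins: read the wrist's pose just before it. camera_info takes no time and is no camera call; for the wrist camera it gives the pose at the moment of the call.
- ticket.job_done(): hands the job in; it is judged then, once.
Trained networks look in the newest picture that a camera, given by its name, has taken for a name from the list of things; names that differ only in an ending like _2 or _b are one class to them, and where a whole thing is asked for, a point or a joint stands for the part that bears it (a point fixed in the world has none). Each returns a list of dicts, best first, with "confidence" (0 to 1); they miss things now and then, are a little off and sometimes report something else, mostly with a low value. They report only what shows in the picture. A call takes as long as a camera call. They do not tell look-alikes from the thing itself.
- nets.boxes_of(camera, name): "bbox" ([centre column, centre row, width, height] in pixels, round what is visible of it).
- nets.outline_of(camera, name): "pixels" (480x640 bool, what is visible of it) and "bbox" ([centre column, centre row, width, height] in pixels, round what is visible of it).
The state is a dict: "time": time; "joint_pos": joint angles; "joint_vel": joint speeds; "joint_efforts": joint torques, N m; "tool_pos": TCP position; "tool_rot": TCP orientation; "contact_force": force on the tool from outside, world axes, zero at the start; "ft_torque": the same for the moment, N m; "gripper_width": opening from 0.0 (shut) to 1.0 (fully open); "grasp_force": force on a finger pad.
Only numpy, scipy, OpenCV 4.12 (cv2) and the standard library are available. Lean on these libraries where they do the work, as an engineer would, in place of code of your own. Each camera call takes 0.05 s, during which the arm holds its last target. There are 200 camera calls.

## Task

Fit the four-toothed steel drive hub into the socket of the green gear unit: turn it until its teeth drop into the gaps between the socket's teeth, then push it fully home, flush with the socket's rim, and let go. Leave the three-toothed hub where it stands.

Things in the scene. Friction and masses are not known exactly. Their poses are not given: they have to be found in the camera images.
- hub4_grip (a point): Loose steel drive hub with FOUR teeth, upright on the table, 0.14 kg. Below: toothed wheel 16 mm thick, core 40 mm across, teeth 12 mm wide at right angles, 72 mm over opposite tips. Above: round shank 28 mm across to grip, from 16 to 72 mm above the underside. The point is on the axis, 44 mm above the underside. z up the axis; teeth along +x, +y, -x, -y.
- hub3_grip (a point): The wrong hub: same steel, heights and shank, but THREE teeth 120 degrees apart (the first along +x). The point lies on its axis, 44 mm above its underside. It does not fit the socket and is to be left alone.
- socket (a point): Centre of the socket's mouth, level with the rim of the fixed green gear unit (round, 112 mm across), 40 mm above the table. Opens upward, 88 mm inside; four inner teeth 18 mm wide reach inward to 28 mm from the axis, tops level with the rim. z up; the gaps for the hub's teeth lie along +x, +y, -x, -y, the inner teeth at 45 degrees. Play when meshed: 7 mm or 15 degrees.
- floor_plate (a joint): Floor plate in the socket, 52 mm across, slides down under the hub. 0: up, its top 6 mm below the rim; 0.010 m: fully down, 16 mm below the rim, the hub's toothed wheel flush with the rim and its grip point 28 mm above it. Stiff: the hub's weight does not move it, a push of about 12 N does; it stays where it is left.
Not all that is in view belongs to the job. There is more than one size of the part that bears socket; the job needs the larger. Leave any turquoise or yellow look-alike of the part that bears hub4_grip alone.

How it is judged:
By the outcome, as a careful person would: the job done as asked, in the order asked, and still so for the second after the job is handed in, with the robot touching nothing.
It also fails if it takes over 40 s, if anything falls off the work surface, if the arm or the gripper's body presses on something with over 40 N, if the wrist force passes 120 N, or if a joint passes its speed limit or range.

## Working session

There is one attempt and no reset: what is moved stays moved. The work goes in short steps, Python scripts to look and compute and a shell command to move; the robot and the scene stay as the last step left them, time stands still between calls to the robot, and variables do not carry over. Pictures are saved under pics/ and viewed, at most 10 in all, crops included, and the job is handed in when it is done.

```bash
mkdir -p pics
cat > h.py <<'E'
import numpy as np, cv2
from plant import state, optics, ticket, nets
def ray(ci,u,v):
    K=np.array([[ci['fx'],0,ci['cx']],[0,ci['fy'],ci['cy']],[0,0,1.]])
    p=cv2.undistortPoints(np.array([[[u,v]]],float),K,np.array([ci['k1'],0,0,0.]))[0,0]
    R=np.array(ci['R']);t=np.array(ci['t'])
    return -R.T@t, R.T@np.array([p[0],p[1],1.])
def at(ci,u,v,z):
    o,d=ray(ci,u,v); return o+d*(z-o[2])/d[2]
def save(im,n): cv2.imwrite('pics/'+n,cv2.cvtColor(im,cv2.COLOR_RGB2BGR))
E
python3 - <<'E'
from h import *
s=state();print(s['tool_pos'],s['tool_rot'],s['time'])
for c in ['top','scene']:
    im=optics.grab_frame(c);save(im,c+'0.png');ci=optics.camera_info(c)
    print(c,-np.array(ci['R']).T@ci['t'],ci['fx'],ci['k1'])
    for n,z in [('hub4_grip',.016),('hub3_grip',.016),('socket',.04)]:
        for d in nets.boxes_of(c,n):
            b=d['bbox'];print(n,round(d['confidence'],2),np.round(b),np.round(at(ci,b[0],b[1],z),3))
E
```

```text
[ 0.22282228 -0.58326415  0.23006172] [-1.02247522e-03  9.83409403e-01  1.81397064e-01 -7.36659186e-05] 0.0
top [ 0.3360167  -0.02011955  0.99234097] 479.43442136090044 -0.06581516238935525
hub4_grip 0.82 [297. 239.  36.  31.] [0.532 0.046 0.016]
hub4_grip 0.79 [246. 246.  33.  37.] [0.505 0.148 0.016]
hub4_grip 0.74 [201. 222.  34.  32.] [0.546 0.251 0.016]
hub3_grip 0.86 [325. 284.  26.  26.] [ 0.444 -0.023  0.016]
socket 0.79 [457. 216.  70.  87.] [ 0.612 -0.278  0.04 ]
socket 0.63 [366. 223.  46.  63.] [ 0.576 -0.093  0.04 ]
scene [-0.04354252  0.58376983  0.50728499] 456.9234580368211 -0.032469587791602014
hub4_grip 0.76 [212. 309.  44.  52.] [0.56  0.246 0.016]
hub4_grip 0.75 [273. 294.  39.  45.] [0.515 0.141 0.016]
hub4_grip 0.69 [305. 264.  30.  47.] [0.548 0.024 0.016]
hub3_grip 0.96 [362. 265.  32.  42.] [ 0.458 -0.053  0.016]
socket 0.77 [332. 242.  50.  32.] [ 0.539 -0.051  0.04 ]
socket 0.64 [376. 207.  60.  37.] [ 0.583 -0.263  0.04 ]
```

View pics/top0.png

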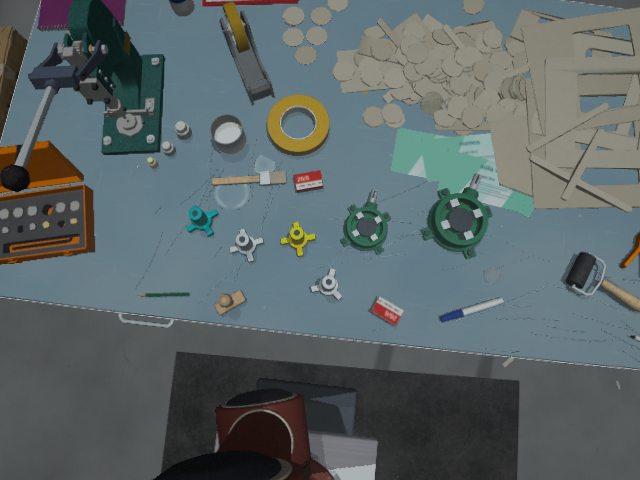

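View pics/scene0.png

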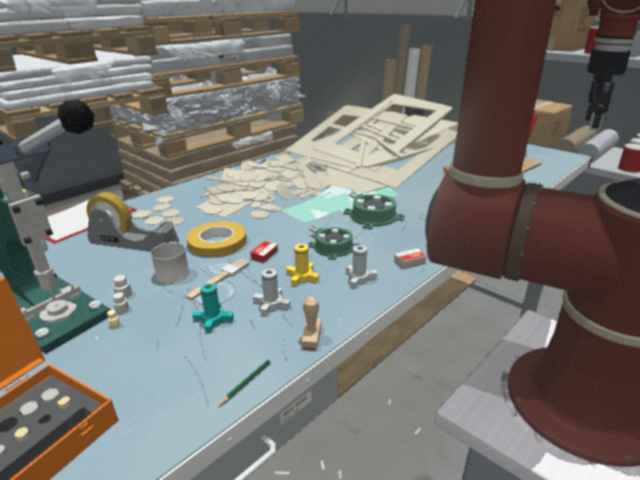

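The steel four-tooth hub stands at about (246,246) in the top view, with turquoise at (201,221), yellow at (297,239) and the three-tooth hub at (326,285). The larger green gear unit is at (459,219). Next I work out the move to a view above the hub.

```bash
cat >> h.py <<'E'
from scipy.spatial.transform import Rotation as Rn
def rot(q): return Rn.from_quat([q[1],q[2],q[3],q[0]])
def plan(x,y,z,yaw=None,cmd=None):
    """row for target TCP, tool down; yaw = direction of tool x in world"""
    s=state();R=rot(s['tool_rot']);p=np.array(s['tool_pos'])
    d=R.inv().apply(np.array([x,y,z])-p)/.8
    X=R.as_matrix()[:,0]; y0=np.arctan2(X[1],X[0])
    if yaw is None:yaw=y0
    T=Rn.from_euler('z',yaw)*Rn.from_euler('x',np.pi)
    rv=(R.inv()*T).as_rotvec()/1.5
    print('p',np.round(p,4),'yaw',round(np.degrees(y0),2),'row',np.round(d,4),np.round(rv,4),'mm',np.round(800*np.linalg.norm(d),1),'deg',np.round(np.degrees(1.5*rv),1))
E
python3 - <<'E'
from h import *
s=state();ci=optics.camera_info('wrist');R=rot(s['tool_rot']).as_matrix()
o=-np.array(ci['R']).T@ci['t']
print('cam in tool',R.T@(o-s['tool_pos']),'axes',np.round(R.T@np.array(ci['R']).T,3).tolist())
plan(.43,.148,.25,0.)
E
```

```text
cam in tool [ 0.07022679  0.00029306 -0.14348295] axes [[0.0, -0.961, -0.277], [1.0, 0.0, -0.001], [0.001, -0.277, 0.961]]
p [ 0.223  -0.5838  0.2311] yaw 20.9 row [ 0.5681 -0.7622 -0.0233] [-2.000e-04  0.000e+00  2.432e-01] mm 760.7 deg [-0.   0.  20.9]
```

```bash
python3 -m inch '[{"dx":0.699,"dy":-0.712,"dz":-0.02},{"dx":0.699,"dy":-0.712,"dz":-0.02},{"dx":0.699,"dy":-0.712,"dz":-0.02},{"dx":0.699,"dy":-0.712,"dz":-0.02},{"dx":0.699,"dy":-0.712,"dz":-0.02}]' 1; python3 -c "
from h import *
plan(.542,.148,.25,0.)"
```

```text
p [ 0.223  -0.5838  0.2311] yaw 20.9 row [ 0.6989 -0.7122 -0.0234] [-2.000e-04  0.000e+00  2.432e-01] mm 798.5 deg [-0.   0.  20.9]validation failed for argument at $[0]...
```

```bash
python3 -m inch '[{"dx":0.699,"dy":-0.712,"dz":-0.02,"rx":0,"ry":0,"rz":0},{"dx":0.699,"dy":-0.712,"dz":-0.02,"rx":0,"ry":0,"rz":0},{"dx":0.699,"dy":-0.712,"dz":-0.02,"rx":0,"ry":0,"rz":0},{"dx":0.699,"dy":-0.712,"dz":-0.02,"rx":0,"ry":0,"rz":0},{"dx":0.699,"dy":-0.712,"dz":-0.02,"rx":0,"ry":0,"rz":0}]' 1; python3 -c "
from h import *
plan(.542,.148,.25,0.)"
```

```text
time: 0.9
tool_pos: [0.3233, -0.353, 0.2365]
tool_rot: [0.0, 0.983, 0.181, 0.0]
contact_force: [0.6, -0.7, 0.7]
gripper_width: 0.999
grasp_force: 0.0
p [ 0.3233 -0.353   0.2365] yaw 20.86 row [ 0.4785 -0.4879 -0.017 ] [ 0.0003 -0.0003  0.2427] mm 546.8 deg [ 0.  -0.  20.9]
```

```bash
python3 -m inch '[{"dx":0.48,"dy":-0.49,"dz":-0.017,"rx":0,"ry":0,"rz":0.24},{"dx":0.48,"dy":-0.49,"dz":-0.017,"rx":0,"ry":0,"rz":0.24},{"dx":0.48,"dy":-0.49,"dz":-0.017,"rx":0,"ry":0,"rz":0.24},{"dx":0.48,"dy":-0.49,"dz":-0.017,"rx":0,"ry":0,"rz":0.24},{"dx":0.48,"dy":-0.49,"dz":-0.017,"rx":0,"ry":0,"rz":0.24}]' 1; python3 -c "
from h import *
plan(.542,.148,.25,0.)"
```

```text
time: 1.4
tool_pos: [0.4191, -0.1336, 0.2427]
tool_rot: [0.0, 1.0, 0.002, 0.001]
contact_force: [0.9, 0.2, -0.1]
gripper_width: 0.998
grasp_force: 0.0
p [ 0.4191 -0.1336  0.2427] yaw 0.24 row [ 0.1552 -0.3513 -0.0091] [ 0.0004 -0.0009  0.0029] mm 307.3 deg [ 0.  -0.1  0.2]
```

```bash
python3 -m inch '[{"dx":0.155,"dy":-0.351,"dz":-0.009,"rx":0,"ry":0,"rz":0.003},{"dx":0.155,"dy":-0.351,"dz":-0.009,"rx":0,"ry":0,"rz":0.003},{"dx":0.155,"dy":-0.351,"dz":-0.009,"rx":0,"ry":0,"rz":0.003},{"dx":0.155,"dy":-0.351,"dz":-0.009,"rx":0,"ry":0,"rz":0.003},{"dx":0.155,"dy":-0.351,"dz":-0.009,"rx":0,"ry":0,"rz":0.003}]' 1;python3 -m inch '[{"dx":0.06,"dy":-0.056,"dz":0,"rx":0,"ry":0,"rz":0},{"dx":0.06,"dy":-0.056,"dz":0,"rx":0,"ry":0,"rz":0},{"dx":0.06,"dy":-0.056,"dz":0,"rx":0,"ry":0,"rz":0}]' 1
cat >> h.py <<'E'
from scipy.optimize import minimize
def proj(ci,P):
    R=np.array(ci['R']);t=np.array(ci['t'])
    K=np.array([[ci['fx'],0,ci['cx']],[0,ci['fy'],ci['cy']],[0,0,1.]])
    return cv2.projectPoints(np.float64(P),cv2.Rodrigues(R)[0],t,K,np.array([ci['k1'],0,0,0.]))[0][:,0]
def hubsil(ci,x,y,a,n=4,S=4):
    m=np.zeros((480*S,640*S),np.uint8)
    def prism(pts,z0,z1):
        P=[[x+np.cos(a)*u-np.sin(a)*v,y+np.sin(a)*u+np.cos(a)*v,z] for z in(z0,z1) for u,v in pts]
        h=cv2.convexHull(np.float32((proj(ci,P)+.5)*S-.5));cv2.fillConvexPoly(m,np.int32(np.round(h)),1)
    c=lambda r:[(r*np.cos(t),r*np.sin(t)) for t in np.linspace(0,2*np.pi,40)]
    prism(c(.02),0,.016);prism(c(.014),.016,.072)
    for k in range(n):
        t=2*np.pi*k/n;r=lambda u,v:(np.cos(t)*u-np.sin(t)*v,np.sin(t)*u+np.cos(t)*v)
        prism([r(0,-.006),r(.036,-.006),r(.036,.006),r(0,.006)],0,.016)
    return cv2.resize(m.astype(np.float32),(640,480),interpolation=cv2.INTER_AREA)
def hubfit(ci,mask,x,y):
    M=mask.astype(np.float32);best=None
    f=lambda p:1-np.minimum(M,s:=hubsil(ci,p[0]/1000,p[1]/1000,np.radians(p[2]))).sum()/np.maximum(M,s).sum()
    for a0 in(10,32,55,78):
        r=minimize(f,[x*1e3,y*1e3,a0],method='Nelder-Mead',options=dict(initial_simplex=[[x*1e3,y*1e3,a0],[x*1e3+8,y*1e3,a0],[x*1e3,y*1e3+8,a0],[x*1e3,y*1e3,a0+12]],maxfev=120))
        if best is None or r.fun<best.fun:best=r
    return best.x,best.fun
E
python3 - <<'E'
from h import *
print(state()['tool_pos'])
ci=optics.camera_info('wrist');im=optics.grab_frame('wrist');save(im,'w1.png')
for c in('wrist','top'):
    ci=optics.camera_info(c)
    if c=='top':optics.grab_frame(c)
    for d in nets.outline_of(c,'hub4_grip'):
        b=d['bbox'];g=at(ci,b[0],b[1],.016);print(c,round(d['confidence'],2),np.round(b),np.round(g,3))
        if abs(g[0]-.505)<.05 and abs(g[1]-.148)<.05: print(hubfit(ci,d['pixels'],g[0],g[1]))
E
```

```text
time: 1.9
tool_pos: [0.519, 0.0959, 0.2485]
tool_rot: [0.0, 1.0, 0.0, 0.001]
contact_force: [1.0, -0.3, 0.5]
gripper_width: 1.001
grasp_force: 0.0
time: 2.2
tool_pos: [0.5673, 0.1402, 0.2476]
tool_rot: [0.0, 1.0, 0.001, -0.0]
contact_force: [-0.2, 0.0, -0.2]
gripper_width: 1.0
grasp_force: 0.0
[0.56732067 0.14015126 0.24761303]
wrist 0.92 [305. 260.  74.  78.] [0.507 0.149 0.016]
(array([506.03051844, 148.18839835,  24.40560444]), np.float64(0.039211392402648926))
wrist 0.74 [193. 217.  74.  76.] [0.549 0.251 0.016]
wrist 0.6 [421. 232.  78.  80.] [0.535 0.043 0.016]
top 0.98 [246. 248.  31.  29.] [0.501 0.148 0.016]
(array([508.10412015, 149.01312149,  23.89684282]), np.float64(0.1973056197166443))
top 0.77 [297. 240.  34.  34.] [0.529 0.044 0.016]
```

View pics/w1.png

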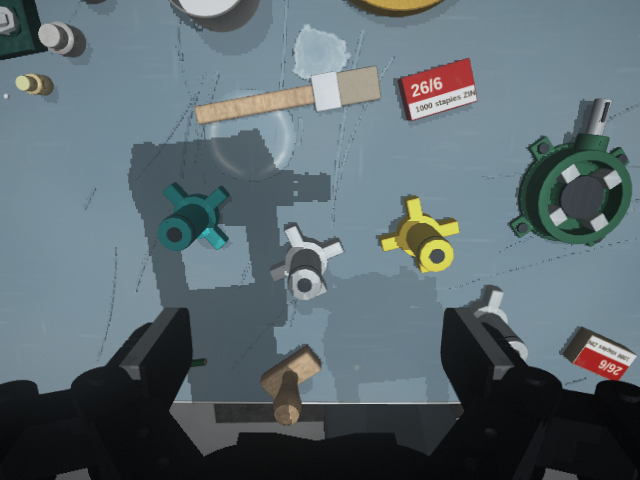

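```bash
python3 -c "
from h import *
plan(.506,.148,.025,0.)"
```

```text
p [0.566  0.1376 0.2483] yaw -0.04 row [-0.075  -0.013   0.2791] [ 0.0001  0.     -0.0005] mm 231.4 deg [ 0.  0. -0.]
```

```bash
python3 -m inch '[{"dx":-0.05,"dy":-0.01,"dz":0.05,"rx":0,"ry":0,"rz":0},{"dx":-0.075,"dy":-0.013,"dz":0.11,"rx":0,"ry":0,"rz":0},{"dx":-0.075,"dy":-0.013,"dz":0.16,"rx":0,"ry":0,"rz":0},{"dx":-0.075,"dy":-0.013,"dz":0.2,"rx":0,"ry":0,"rz":0},{"dx":-0.075,"dy":-0.013,"dz":0.2,"rx":0,"ry":0,"rz":0}]' 1
python3 - <<'E'
from h import *
plan(.506,.148,.025,0.)
ci=optics.camera_info('wrist');save(optics.grab_frame('wrist'),'w2.png')
for d in nets.outline_of('wrist','hub4_grip')[:2]:
    b=d['bbox'];g=at(ci,b[0],b[1],.03)
    if abs(g[1]-.148)<.05: print(d['confidence'],hubfit(ci,d['pixels'],.506,.148))
E
```

```text
time: 2.9
tool_pos: [0.5016, 0.1473, 0.0829]
tool_rot: [0.001, 1.0, -0.001, -0.005]
contact_force: [-0.7, 0.1, -0.7]
gripper_width: 0.995
grasp_force: 0.0
p [0.5016 0.1473 0.0829] yaw -0.06 row [ 0.0063 -0.001   0.0723] [ 0.0011  0.007  -0.0007] mm 58.0 deg [ 0.1  0.6 -0.1]
0.93 (array([506.84108657, 149.29697103, 114.72929982]), np.float64(0.030921638011932373))
```

```bash
python3 -m inch '[{"dx":0.0,"dy":-0.0012,"dz":0.04,"rx":0,"ry":0,"rz":0},{"dx":0.0,"dy":-0.0012,"dz":0.07,"rx":0,"ry":0,"rz":0},{"dx":0.0,"dy":-0.0012,"dz":0.07,"rx":0,"ry":0,"rz":0},{"dx":0.0,"dy":-0.0012,"dz":0.07,"rx":0,"ry":0,"rz":0}]' 1; python3 -c "
from h import *
plan(.5065,.149,.025,0.)"
```

```text
time: 3.4
tool_pos: [0.5084, 0.1498, 0.0347]
tool_rot: [-0.0, 1.0, -0.0, 0.002]
contact_force: [0.8, 1.4, 0.3]
gripper_width: 0.999
grasp_force: 0.0
p [0.5084 0.1498 0.0347] yaw -0.0 row [-0.0024  0.001   0.0121] [-0.0003 -0.0023 -0.0001] mm 9.9 deg [-0.  -0.2 -0. ]
```

```bash
H='{"dx":0,"dy":0,"dz":0.01,"rx":0,"ry":0,"rz":0}'; python3 -m inch '[{"dx":0,"dy":0,"dz":0.01,"rx":0,"ry":0,"rz":0},{"dx":0,"dy":0,"dz":0.01,"rx":0,"ry":0,"rz":0}]' 1;  python3 -m inch '[{"dx":0,"dy":0,"dz":0,"rx":0,"ry":0,"rz":0},{"dx":0,"dy":0,"dz":0,"rx":0,"ry":0,"rz":0},{"dx":0,"dy":0,"dz":0,"rx":0,"ry":0,"rz":0},{"dx":0,"dy":0,"dz":0,"rx":0,"ry":0,"rz":0},{"dx":0,"dy":0,"dz":0,"rx":0,"ry":0,"rz":0}]' -1
```

```text
time: 3.6
tool_pos: [0.5074, 0.1499, 0.0252]
tool_rot: [-0.0, 1.0, 0.0, 0.001]
contact_force: [-0.1, -0.4, 0.0]
gripper_width: 0.999
grasp_force: 0.0
time: 4.1
tool_pos: [0.5069, 0.1498, 0.0245]
tool_rot: [-0.0, 1.0, 0.0, 0.0]
contact_force: [0.4, -0.4, 2.6]
gripper_width: 0.313
grasp_force: 59.0
```

```bash
python3 -m inch '[{"dx":0,"dy":0,"dz":-0.06,"rx":0,"ry":0,"rz":0},{"dx":0,"dy":0,"dz":-0.12,"rx":0,"ry":0,"rz":0},{"dx":0,"dy":0.03,"dz":-0.17,"rx":0,"ry":0,"rz":0},{"dx":0.01,"dy":0.09,"dz":-0.19,"rx":0,"ry":0,"rz":0},{"dx":0.02,"dy":0.15,"dz":-0.2,"rx":0,"ry":0,"rz":0}]' -1;  python3 -m inch '[{"dx":0.035,"dy":0.39,"dz":-0.018,"rx":0,"ry":0,"rz":0},{"dx":0.035,"dy":0.39,"dz":-0.018,"rx":0,"ry":0,"rz":0},{"dx":0.035,"dy":0.39,"dz":-0.018,"rx":0,"ry":0,"rz":0},{"dx":0.035,"dy":0.39,"dz":-0.018,"rx":0,"ry":0,"rz":0},{"dx":0.035,"dy":0.39,"dz":-0.018,"rx":0,"ry":0,"rz":0}]' -1; python3 -c "
from h import *
plan(.55,-.27,.2,0.)"
```

```text
time: 4.6
tool_pos: [0.5235, 0.0296, 0.1869]
tool_rot: [0.0, 1.0, 0.001, 0.002]
contact_force: [0.7, 0.4, -2.7]
gripper_width: 0.314
grasp_force: 59.5
time: 5.1
tool_pos: [0.5443, -0.2202, 0.1949]
tool_rot: [-0.0, 1.0, 0.0, -0.0]
contact_force: [1.1, -0.4, -1.9]
gripper_width: 0.315
grasp_force: 59.5
p [ 0.5443 -0.2202  0.1949] yaw 0.0 row [ 0.0071  0.0622 -0.0064] [-0.0005  0.0005  0.    ] mm 50.3 deg [-0.  0.  0.]
```

```bash
python3 -m inch '[{"dx":0.007,"dy":0.062,"dz":-0.006,"rx":0,"ry":0,"rz":0},{"dx":0.007,"dy":0.062,"dz":-0.006,"rx":0,"ry":0,"rz":0},{"dx":0.007,"dy":0.062,"dz":-0.006,"rx":0,"ry":0,"rz":0},{"dx":0.007,"dy":0.062,"dz":-0.006,"rx":0,"ry":0,"rz":0}]' -1
python3 - <<'E'
from h import *
ci=optics.camera_info('wrist');save(optics.grab_frame('wrist'),'w3.png')
plan(.55,-.27,.2,0.)
for c in ('wrist','top'):
    ci=optics.camera_info(c)
    if c=='top': save(optics.grab_frame(c),'t2.png')
    for n in('socket','floor_plate','hub4_grip'):
        for d in nets.boxes_of(c,n):
            b=d['bbox'];print(c,n,round(d['confidence'],2),np.round(b),np.round(at(ci,b[0],b[1],.034),3))
E
```

```text
time: 5.5
tool_pos: [0.5501, -0.2669, 0.1994]
tool_rot: [-0.001, 1.0, 0.0, -0.001]
contact_force: [0.3, 0.6, -2.1]
gripper_width: 0.314
grasp_force: 59.8
p [ 0.5502 -0.2666  0.1996] yaw 0.09 row [-0.0003  0.0043 -0.0005] [-0.0007  0.0007  0.0011] mm 3.5 deg [-0.1  0.1  0.1]
wrist socket 0.82 [345. 116. 191. 230.] [ 0.621 -0.286  0.034]
wrist socket 0.7 [ 98. 154. 138. 174.] [ 0.595 -0.109  0.034]
wrist floor_plate 0.98 [ 88. 185.  52.  53.] [ 0.572 -0.098  0.034]
wrist floor_plate 0.65 [347. 136.  69.  72.] [ 0.607 -0.288  0.034]
wrist hub4_grip 0.65 [318. 320. 175. 229.] [ 0.463 -0.268  0.034]
top socket 0.96 [451. 210.  57.  76.] [ 0.624 -0.268  0.034]
top socket 0.55 [368. 220.  50.  64.] [ 0.583 -0.098  0.034]
top floor_plate 0.68 [368. 230.  18.  18.] [ 0.563 -0.098  0.034]
top floor_plate 0.39 [452. 215.   4.   3.] [ 0.614 -0.27   0.034]
top hub4_grip 0.94 [296. 238.  34.  34.] [0.53  0.046 0.034]
top hub4_grip 0.63 [203. 221.  24.  29.] [0.544 0.242 0.034]
top hub4_grip 0.52 [325. 283.  29.  29.] [ 0.445 -0.024  0.034]
```

View pics/w3.png

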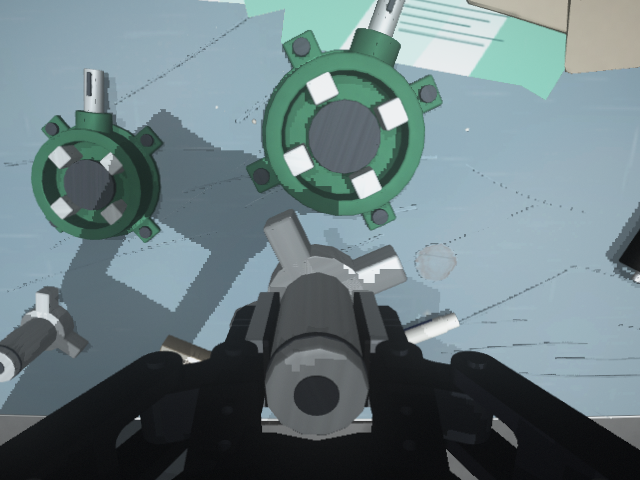

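The picture shows the big socket centred at about (345,135) with four white inner-tooth tops at (322,88), (393,112), (299,160) and (367,184). The hub is held upright, its teeth visible at (285,235) and (380,265). I fit the tooth tops and overlay the model on the held hub.

```bash
cat >> h.py <<'E'
def teeth(ci,im,x0,y0):
    g=im.min(2);m=(g>150).astype(np.uint8)
    n,l,st,c=cv2.connectedComponentsWithStats(m);out=[]
    for k in range(1,n):
        if 150<st[k,4]<1500:
            p=at(ci,*c[k],.04)
            if np.hypot(p[0]-x0,p[1]-y0)<.055: out.append((p[:2],st[k,4]))
    return out
def sockfit(P):
    P=np.array(P)
    def f(q):
        d=P-q[:2];r=np.hypot(*d.T);a=np.arctan2(d[:,1],d[:,0])-q[2]-np.pi/4
        a=(a+np.pi/4)%(np.pi/2)-np.pi/4
        return np.r_[r-.036, a*.036]
    from scipy.optimize import least_squares
    s=[least_squares(f,[*P.mean(0),a]) for a in np.radians([0,22,45,67])]
    b=min(s,key=lambda r:r.cost);return b.x,f(b.x)
E
python3 - <<'E'
from h import *
ci=optics.camera_info('wrist');im=optics.grab_frame('wrist')
t=teeth(ci,im,.607,-.287)
for p,a in t: print(np.round(p,4),a)
q,r=sockfit([p for p,a in t]);print('socket',np.round(q[:2],4),np.degrees(q[2]),np.round(r*1e3,1))
s=state();p=s['tool_pos'];print(p)
o=im.copy()
ci2=dict(ci);R=np.array(ci['R']);ci2['t']=np.array(ci['t'])+R@np.array([0,0,p[2]-.0245])
m=hubsil(ci2,p[0]-.0003,p[1],np.radians(24.6))
cs,_=cv2.findContours((m>.5).astype(np.uint8),cv2.RETR_EXTERNAL,cv2.CHAIN_APPROX_NONE);cv2.drawContours(o,cs,-1,(255,0,0),1)
save(o[190:450,180:460].repeat(2,0).repeat(2,1),'w4.png')
E
```

```text
[ 0.6389 -0.2705] 634
[ 0.6222 -0.3192] 606
[ 0.5902 -0.2538] 568
[ 0.5735 -0.3026] 535
socket [ 0.6062 -0.2865] 71.06441106176086 [ 0.4  0.4  0.4  0.4  0.  -0.  -0.   0. ]
[ 0.55055762 -0.26759596  0.2004414 ]
```

View pics/w4.png

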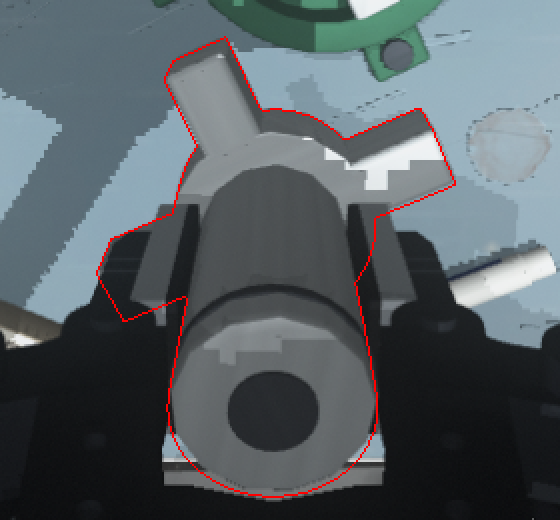

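The model overlay matches the held hub within about a millimetre, so its yaw in the hand is 24.6°. The socket is at (0.606, -0.2865) with its gaps at -18.9°, which means turning the tool to yaw -43.5°.

```bash
python3 -c "
from h import *
plan(.6065,-.2865,.12,np.radians(-43.6))"
```

```text
p [ 0.5506 -0.2676  0.2004] yaw 0.05 row [0.0699 0.0237 0.1006] [ 0.000e+00 -1.000e-04  5.079e-01] mm 99.8 deg [ 0.  -0.  43.7]
```

```bash
python3 -m inch '[{"dx":0.02,"dy":0.006,"dz":0.0,"rx":0,"ry":0,"rz":0.1},{"dx":0.045,"dy":0.015,"dz":0.02,"rx":0,"ry":0,"rz":0.2},{"dx":0.07,"dy":0.0237,"dz":0.04,"rx":0,"ry":0,"rz":0.3},{"dx":0.07,"dy":0.0237,"dz":0.07,"rx":0,"ry":0,"rz":0.4},{"dx":0.07,"dy":0.0237,"dz":0.1,"rx":0,"ry":0,"rz":0.5}]' -1;python3 -m inch '[{"dx":0,"dy":0,"dz":0,"rx":0,"ry":0,"rz":0.008},{"dx":0,"dy":0,"dz":0,"rx":0,"ry":0,"rz":0.008},{"dx":0,"dy":0,"dz":0,"rx":0,"ry":0,"rz":0.008}]' -1
python3 - <<'E'
from h import *
plan(.6065,-.2865,.05,np.radians(-43.6))
s=state();p=s['tool_pos'];X=rot(s['tool_rot']).as_matrix()[:,0];yaw=np.arctan2(X[1],X[0])
ci=optics.camera_info('wrist');im=optics.grab_frame('wrist')
print([ (np.round(a,4),b) for a,b in teeth(ci,im,.606,-.2865)])
ci2=dict(ci);R=np.array(ci['R']);ci2['t']=np.array(ci['t'])+R@np.array([0,0,p[2]-.0245])
m=hubsil(ci2,p[0],p[1],np.radians(24.6)+yaw);o=im.copy()
cs,_=cv2.findContours((m>.5).astype(np.uint8),cv2.RETR_EXTERNAL,cv2.CHAIN_APPROX_NONE);cv2.drawContours(o,cs,-1,(255,0,0),1)
a=np.radians(71.06)
for k in range(4):
    t=a+np.pi/4+k*np.pi/2;u=np.array([np.cos(t),np.sin(t)]);v=np.array([-u[1],u[0]]);c=np.array([.6062,-.2865])
    P=[[*(c+u*r+v*w),.04] for r,w in((.028,-.009),(.044,-.009),(.044,.009),(.028,.009))]
    cv2.polylines(o,[np.int32(np.round(proj(ci,P)))],True,(255,0,255),1)
save(o,'w5.png')
E
```

```text
time: 6.45
tool_pos: [0.6073, -0.2872, 0.1199]
tool_rot: [0.0, 0.929, -0.369, 0.001]
contact_force: [-1.0, 0.6, -1.7]
gripper_width: 0.313
grasp_force: 59.8
time: 6.75
tool_pos: [0.6075, -0.2875, 0.1225]
tool_rot: [0.0, 0.929, -0.371, 0.002]
contact_force: [0.1, -0.1, -1.6]
gripper_width: 0.315
grasp_force: 59.7
p [ 0.6075 -0.2875  0.1225] yaw -43.52 row [-0.002  -0.      0.0906] [-0.0004 -0.002   0.0009] mm 72.5 deg [-0.  -0.2  0.1]
[(array([ 0.6222, -0.3193]), np.int32(925))]
```

View pics/w5.png

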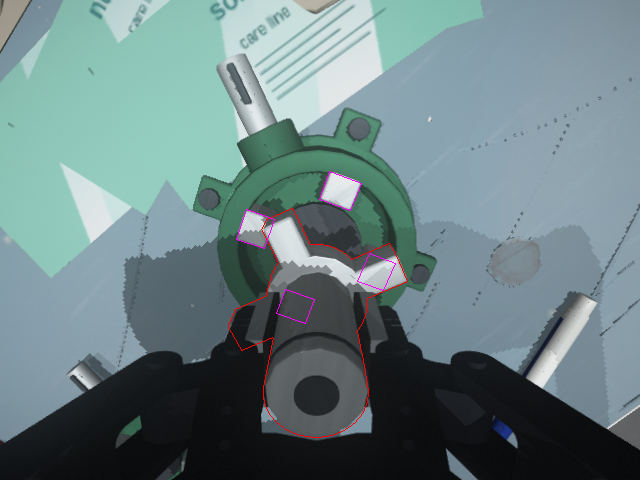

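Hub and socket teeth line up with the overlays: the pink tooth-top outlines sit on the white tops at (341,190) and (255,228). Now I lower the hub.

```bash
python3 -m inch '[{"dx":-0.002,"dy":0,"dz":0.03,"rx":0,"ry":0,"rz":0},{"dx":-0.002,"dy":0,"dz":0.05,"rx":0,"ry":0,"rz":0},{"dx":-0.002,"dy":0,"dz":0.06,"rx":0,"ry":0,"rz":0},{"dx":-0.002,"dy":0,"dz":0.07,"rx":0,"ry":0,"rz":0},{"dx":-0.002,"dy":0,"dz":0.07,"rx":0,"ry":0,"rz":0}]' -1;python3 -m inch '[{"dx":0,"dy":0,"dz":0.003,"rx":0,"ry":0,"rz":0},{"dx":0,"dy":0,"dz":0.006,"rx":0,"ry":0,"rz":0},{"dx":0,"dy":0,"dz":0.009,"rx":0,"ry":0,"rz":0},{"dx":0,"dy":0,"dz":0.009,"rx":0,"ry":0,"rz":0}]' -1; python3 -c "
from h import *
plan(.6065,-.2865,.0485,np.radians(-43.6))"
```

```text
time: 7.3
tool_pos: [0.6047, -0.2855, 0.0631]
tool_rot: [-0.0, 0.928, -0.372, -0.001]
contact_force: [-0.9, -0.5, -0.9]
gripper_width: 0.313
grasp_force: 59.7
time: 7.7
tool_pos: [0.6056, -0.2861, 0.0575]
tool_rot: [0.0, 0.928, -0.372, 0.0]
contact_force: [0.5, -0.5, -1.9]
gripper_width: 0.313
grasp_force: 60.2
p [ 0.6056 -0.2861  0.0575] yaw -43.64 row [ 0.0011 -0.0003  0.0113] [-0.0001 -0.0006 -0.0005] mm 9.1 deg [-0. -0. -0.]
```

```bash
python3 -m inch '[{"dx":0,"dy":0,"dz":0.003,"rx":0,"ry":0,"rz":0},{"dx":0,"dy":0,"dz":0.006,"rx":0,"ry":0,"rz":0},{"dx":0,"dy":0,"dz":0.009,"rx":0,"ry":0,"rz":0},{"dx":0,"dy":0,"dz":0.009,"rx":0,"ry":0,"rz":0}]' -1;python3 -m inch '[{"dx":0,"dy":0,"dz":0.003,"rx":0,"ry":0,"rz":0},{"dx":0,"dy":0,"dz":0.003,"rx":0,"ry":0,"rz":0}]' -1
```

```text
time: 8.1
tool_pos: [0.6058, -0.2862, 0.0524]
tool_rot: [0.0, 0.928, -0.372, 0.0]
contact_force: [-3.5, 2.9, 8.2]
gripper_width: 0.313
grasp_force: 60.5
time: 8.3
tool_pos: [0.6059, -0.2862, 0.0501]
tool_rot: [0.0, 0.928, -0.372, 0.0]
contact_force: [-4.3, 1.2, 9.0]
gripper_width: 0.315
grasp_force: 60.6
```

Plate is moving under about 9 N. I go on in small steps until the force climbs at the stop.

```bash
python3 -m inch '[{"dx":0,"dy":0,"dz":0.002,"rx":0,"ry":0,"rz":0},{"dx":0,"dy":0,"dz":0.002,"rx":0,"ry":0,"rz":0}]' -1;python3 -m inch '[{"dx":0,"dy":0,"dz":0.002,"rx":0,"ry":0,"rz":0},{"dx":0,"dy":0,"dz":0.002,"rx":0,"ry":0,"rz":0}]' -1
```

```text
time: 8.5
tool_pos: [0.6059, -0.2862, 0.0486]
tool_rot: [0.0, 0.928, -0.372, 0.0]
contact_force: [-4.2, 1.4, 7.8]
gripper_width: 0.311
grasp_force: 60.6
time: 8.7
tool_pos: [0.606, -0.2863, 0.0484]
tool_rot: [0.0, 0.928, -0.372, 0.0]
contact_force: [-7.7, 3.9, 15.2]
gripper_width: 0.31
grasp_force: 61.5
```

```bash
python3 -m inch '[{"dx":0,"dy":0,"dz":0.002,"rx":0,"ry":0,"rz":0},{"dx":0,"dy":0,"dz":0.002,"rx":0,"ry":0,"rz":0}]' -1
```

```text
time: 8.9
tool_pos: [0.6062, -0.2864, 0.0483]
tool_rot: [0.0, 0.928, -0.372, 0.0]
contact_force: [-11.0, 5.5, 20.6]
gripper_width: 0.313
grasp_force: 62.2
```

```bash
python3 -m inch '[{"dx":0,"dy":0,"dz":-0.003,"rx":0,"ry":0,"rz":0},{"dx":0,"dy":0,"dz":-0.003,"rx":0,"ry":0,"rz":0}]' -1;python3 -m inch '[{"dx":0,"dy":0,"dz":0,"rx":0,"ry":0,"rz":0},{"dx":0,"dy":0,"dz":0,"rx":0,"ry":0,"rz":0},{"dx":0,"dy":0,"dz":0,"rx":0,"ry":0,"rz":0},{"dx":0,"dy":0,"dz":0,"rx":0,"ry":0,"rz":0},{"dx":0,"dy":0,"dz":0,"rx":0,"ry":0,"rz":0}]' 1;python3 -m inch '[{"dx":0,"dy":0,"dz":-0.04,"rx":0,"ry":0,"rz":0},{"dx":0,"dy":0,"dz":-0.1,"rx":0,"ry":0,"rz":0},{"dx":0,"dy":0,"dz":-0.15,"rx":0,"ry":0,"rz":0},{"dx":-0.02,"dy":0,"dz":-0.18,"rx":0,"ry":0,"rz":0},{"dx":-0.04,"dy":0,"dz":-0.18,"rx":0,"ry":0,"rz":0}]' 1
python3 - <<'E'
from h import *
ci=optics.camera_info('wrist');im=optics.grab_frame('wrist');o=im.copy()
ci2=dict(ci);ci2['t']=np.array(ci['t'])+np.array(ci['R'])@np.array([0,0,.024])
best=None
for d in nets.outline_of('wrist','hub4_grip')[:1]:
    print(d['bbox'],d['confidence']);M=d['pixels'].astype(np.float32)
    for dz in (.022,.024,.026,.03):
        ci2['t']=np.array(ci['t'])+np.array(ci['R'])@np.array([0,0,dz]);print(dz,hubfit(ci2,d['pixels'],.606,-.2865))
ci2['t']=np.array(ci['t'])+np.array(ci['R'])@np.array([0,0,.024])
m=hubsil(ci2,.6062,-.2865,np.radians(-18.94))
cs,_=cv2.findContours((m>.5).astype(np.uint8),cv2.RETR_EXTERNAL,cv2.CHAIN_APPROX_NONE);cv2.drawContours(o,cs,-1,(255,0,0),1)
save(o,'w6.png')
E
```

```text
time: 9.1
tool_pos: [0.6062, -0.2864, 0.0484]
tool_rot: [0.0, 0.928, -0.372, 0.001]
contact_force: [-4.2, 2.0, 10.7]
gripper_width: 0.308
grasp_force: 60.5
time: 9.6
tool_pos: [0.6052, -0.2858, 0.0448]
tool_rot: [-0.0, 0.928, -0.372, -0.0]
contact_force: [0.5, 0.6, 0.1]
gripper_width: 0.996
grasp_force: 0.0
time: 10.1
tool_pos: [0.5845, -0.2652, 0.1954]
tool_rot: [0.001, 0.928, -0.372, 0.005]
contact_force: [-0.2, -0.2, -0.4]
gripper_width: 1.004
grasp_force: 0.0
[319.9, 175.5, 99.1, 96.4] 0.76
0.022 (array([ 606.2114123 , -286.86817747,   70.82673933]), np.float64(0.045522212982177734))
0.024 (array([ 606.4922338 , -286.88026221,   70.98022619]), np.float64(0.05508530139923096))
0.026 (array([ 606.68126557, -287.10710162,   70.6753609 ]), np.float64(0.0643114447593689))
0.03 (array([ 607.15709718, -287.58089846,   70.48214652]), np.float64(0.08868777751922607))
```

View pics/w6.png

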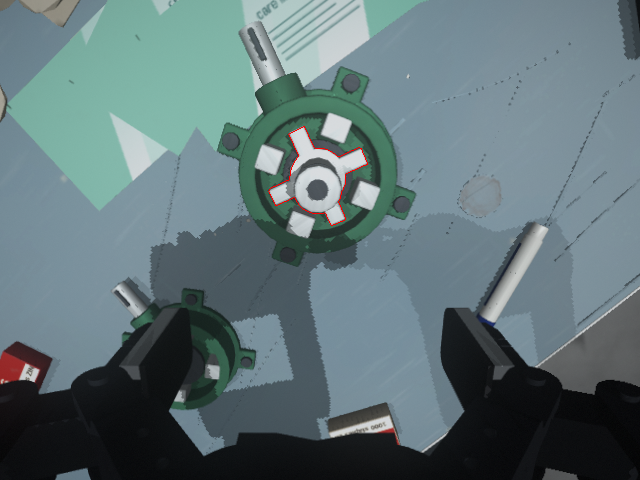

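The hub sits meshed at about (320,175), its teeth in the gaps. The outline fits a fully seated hub best, and the gripper is clear.

```bash
python3 -c "
from plant import ticket
print(ticket.job_done())"
```

```text
the job is handed in; nothing more can be done
None
```

The four-toothed hub is meshed in the larger green socket, pushed down to the stop and released; the job was handed in after about 10 s of robot time, no verdict came back, and I did not touch the three-toothed hub.

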